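Turn the ribbed plate over with the lifter

TASK

Turn the ribbed plate over onto the raised steel slab beside it, so that it ends lying flat on the slab with its ribs up: take the lifter by its wooden grip, slide its blade in under the plate's free edge, between the two ribs, by about a third of the plate, and lift that edge until the plate tips over onto the slab; do not touch the plate with the gripper or arm. Then put the lifter back flat on its rubber mat, blade underside down, and leave the tape roll, the angle piece and the wrench where they are.

Things in the scene. Friction and masses are not known exactly. Their poses are not given: they have to be found in the camera images.
- plate: Aluminium plate, 0.1-0.25 kg, 80 (own x) by 90 (y) by 5 mm, on two ribs 8 wide, 12 high, 90 long along y, centres at x = -34 and +34 mm. Origin: centre of the rib side, level with the ribs' feet; z points to the plain side: up at the start (ribs on the table, 12 mm gap under the plate), down once turned. Its -y edge starts 2-4 mm off the slab's +y face, near parallel; the +y edge is free.
- slab: Dark steel slab fixed to the table, 180 mm (own x) by 170 mm (own y), 10 mm high; origin at the centre of its underside, z up. Its +y edge face, 85 mm from the origin, is the low step against which the plate's edge lies and over whose corner the plate can be tipped.
- lifter: Loose hand lifter, 0.17 kg: flat steel blade 190 (own x) by 32 by 3 mm with an upright wooden grip block, 44 (x) by 16 (y) mm, centred at x = -65 mm, from 3 to 58 mm above the blade's underside. Origin: centre of the blade's underside; +x to the tip, z up.
- lifter_tip (a point): Middle of the blade's tip edge, at the underside: 95 mm ahead of the lifter's origin along its x, 160 mm ahead of the grip's centre.
- lifter_grip (a point): Point inside the grip block, on its centre line, 40 mm above the blade's underside: a good place to pinch it across its 16 mm thickness (along the lifter's y).
- mat: Black rubber mat fixed to the table, 240 mm (own x) by 110 mm (own y) by 4 mm; origin at the centre of its underside. The lifter starts on it along x, tip to +x.
- tape: Bystander: white tape roll standing on its flat side, 90 mm across, 45 mm high; origin at the centre of its underside.
- angle: Bystander: aluminium angle piece, 160 mm long (own y), 50 mm wide, 50 mm high; origin at the centre of its underside.
- wrench: Bystander: steel wrench lying on the table; origin under its middle.
Mind the look-alikes: they are no part of the job. Of the things that look like the lifter, the largest one is meant.

How it is judged:
On the way, in this order (a step that is already met when the one before it is completed fails the run):
1. the blade's tip is at least 10 mm in under the plate's free edge, between the ribs, the plate still ribs down (y of lifter_tip in the frame of plate between -0.05 and 0.035 m and x of lifter_tip in the frame of plate between -0.03 and 0.03 m and z of lifter_tip in the frame of plate between -0.004 and 0.013 m and angle between plate's own z axis and vertical below 0.3 rad), for 0.05 s.
2. the plate lies flat on the slab, ribs up (angle between plate's own z axis and vertical above 3 rad and z of plate in the frame of slab between 0.023 and 0.031 m and x of plate in the frame of slab between -0.085 and 0.085 m and y of plate in the frame of slab between -0.08 and 0.08 m and linear speed of plate below 0.02 m/s), for 0.2 s.
3. the lifter lies flat on its mat again (x of lifter in the frame of mat between -0.05 and 0.05 m and y of lifter in the frame of mat between -0.05 and 0.05 m and z of lifter in the frame of mat between 0.001 and 0.008 m and angle between lifter's own z axis and vertical below 0.1 rad and linear speed of lifter below 0.02 m/s), for 0.2 s.
At the end, for the whole second after the job is handed in: Plate at rest, ribs up, flat on the slab (within 0.14 rad, rib feet 23 to 31 mm above the table, centre at least 5 mm inside the slab's edges); lifter released, at rest, flat on the mat (tilt under 0.1 rad, origin within 50 mm of the mat's centre along each mat axis) (all of step 2 and all of step 3); the robot touches nothing.
It fails at once if the gripper or arm pushes on the plate (over 1 N) (contact force between any of the fingers, the arm and plate above 1 N).
It fails at once if the tape roll, the angle piece or the wrench is moved more than 30 mm (distance of any of tape, angle, wrench from where it was at the start of the episode above 0.03 m).
It also fails if it takes over 48 s, if anything falls off the work surface, if the arm or the gripper's body presses on something with over 40 N, if the wrist force passes 120 N, or if a joint passes its speed limit or range.

ROBOT

A 6-joint arm with a two-finger parallel gripper is mounted at the origin on the work surface. World frame = base frame: x ahead of the robot, y to its left, z up, the work surface at z = 0. Lengths are in m, angles in rad, forces in N, time in s.
With the tool pointing down it reaches from about 0.375 to 0.975 m from the base axis. Payload 3.8 kg.
Tool frame: the origin (TCP) lies on the mounting face of the last link; the fingertips stand 173 mm ahead of it and the grasp point (between the pads) lies 155 mm ahead of it; z points along the fingers, y is the direction in which the jaws open and shut (so a half turn about z gives the same grasp; the last joint's range is limited). The gripper opens to 85 mm and grips with 20 to 120 N. Pads are 22 mm wide; open, the fingers measure 114 mm over their backs; the gripper's body (76 mm by 85 mm) begins 54 mm behind the grasp point. The pads swing forward as they close: fully open they stand 13 mm farther back than shut.
Start: joints at [-1.358, 0.264, 1.604, -0, 1.274, -0.037], TCP at [0.167, -0.654, 0.405] pointing down, gripper open.
Joint ranges: [-2.63, 2.63], [-0.94, 2.18], [0.31, 2.57], [-1.31, 4.45], [0, 2.66], [-2.55, 2.55]. Speed limits (rad/s): [2.57, 2.57, 3.14, 3.14, 3.14, 3.14].

INTERFACE

Orientations are given as a rotation vector (axis times angle).
In Python, from workcell import bot gives the robot as it stands.
- The arm moves only by the shell command python3 -m jog 'ROWS' [FORCE]. ROWS is JSON, a list that holds one entry, the list of rows, each a list of 7 numbers: the closure, from 0 (fully open) to 1 (shut), then the shift along the tool's x, y, z in cm, then the turn, a rotation vector about the tool's x, y, z in rad. A call has 1 to 12 rows; each row is the pose to reach, as a shift and turn from the pose commanded when the call began, along the tool's axes at that moment; what a row does not reach only later rows make up. A row lasts 1/8 s, in which the tool goes at most 62.5 mm and 10.7 degrees, less where a joint would pass 70% of its speed; a pose out of reach is approached as far as the arm can. A call with a gripper value outside its range is refused whole. The fingers move at their own pace and stop on an object; FORCE is the grip in N (left out, the last holds). Time passes only in rows, so rows that repeat a pose let the fingers close. It gives the time, the measured TCP pose, the force and the opening at its end, in the units of the state.
- bot.read_state(): the state, without advancing time (a new reading comes with each control period).
- bot.read_camera(name): name is "scene" or "side" or "wrist"; returns the picture (480x640x3 uint8, red, green, blue); there is no depth.
- bot.camera_model(name): a dict with "intrinsics" (3x3 intrinsics, pixels), "rvec" (rotation vector, rad) and "tvec" (3), from world to camera coordinates, as OpenCV has them. Camera axes: x right, y down, z forward; pixel columns grow to the right and rows downward; lengths in m; the calibration is good to about 2 mm. A picture is of the moment at which its call begins: read the wrist's pose just before it. camera_model takes no time and is no camera call; for the wrist camera it gives the pose at the moment of the call.
- bot.finish_job(): hands the job in, once; it reports no verdict.
The state is a dict: "time": time; "q": joint angles; "joint_vel": joint speeds; "joint_torque": joint torques, N m; "tool_pos": TCP position; "tcp_rot": TCP orientation; "wrist_force": force on the tool from outside, world axes, zero at the start; "torque": the same for the moment, N m; "width": opening from 0.0 (shut) to 1.0 (fully open).
Only numpy, scipy, OpenCV 4.12 (cv2) and the standard library are available. Lean on these libraries where they do the work, as an engineer would, in place of code of your own. Each camera call takes 0.05 s, during which the arm holds its last target.

## Working session

There is one attempt and no reset: what is moved stays moved. The work goes in short steps, Python scripts to look and compute and a shell command to move; the robot and the scene stay as the last step left them, time stands still between calls to the robot, and variables do not carry over. Pictures are saved under pics/ and viewed, and the job is handed in when it is done.

```bash
mkdir -p pics; ls
python3 - <<'E'
from workcell import bot
import cv2
s=bot.read_state();print({k:s[k] for k in('time','tool_pos','tcp_rot','wrist_force','width')})
for n in("scene","side","wrist"):
    m=bot.camera_model(n);print(n,m)
    cv2.imwrite(f"pics/{n}0.png",bot.read_camera(n)[:,:,::-1])
E
```

```text
pics
{'time': 0.0, 'tool_pos': array([ 0.16678459, -0.65371039,  0.40334715]), 'tcp_rot': array([-3.11483699e+00, -3.91078452e-01,  3.16349959e-04]), 'wrist_force': array([ 0.53704371,  0.04572388, -0.01138337]), 'width': 0.999180802166066}
scene {'intrinsics': array([[462.62385629,   0.        , 313.89352933],
       [  0.        , 462.62385629, 234.82512609],
       [  0.        ,   0.        ,   1.        ]]), 'rvec': array([ 0.84336979,  2.69412903, -0.85543226]), 'tvec': array([ 0.46774926, -0.21932099,  1.50823577])}
side {'intrinsics': array([[564.18758654,   0.        , 312.68924538],
       [  0.        , 564.18758654, 241.02009374],
       [  0.        ,   0.        ,   1.        ]]), 'rvec': array([ 0.40645186, -2.6742716 ,  1.28003798]), 'tvec': array([0.54912631, 0.16491235, 1.22516629])}
wrist {'intrinsics': array([[378.10695223,   0.        , 319.71846806],
       [  0.        , 378.10695223, 243.54743993],
       [  0.        ,   0.        ,   1.        ]]), 'rvec': array([-2.29257559,  1.78149261,  0.25898624]), 'tvec': array([-0.67508572, -0.03732461,  0.37754984])}
```

View pics/scene0.png

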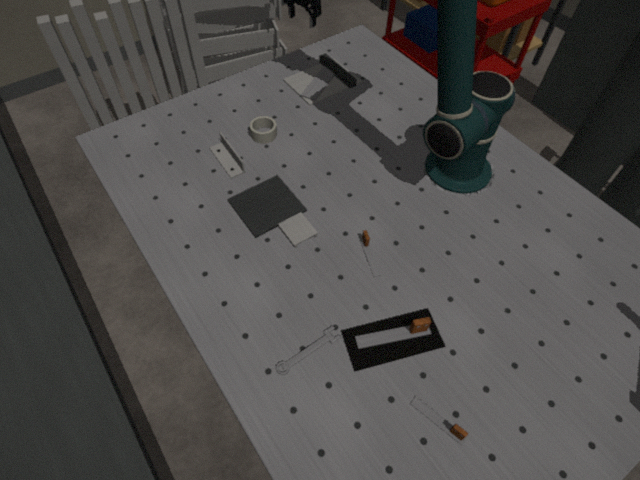

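View pics/side0.png

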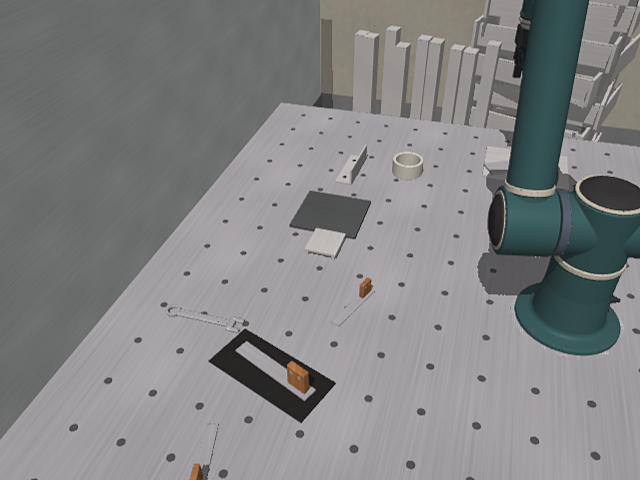

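View pics/wrist0.png

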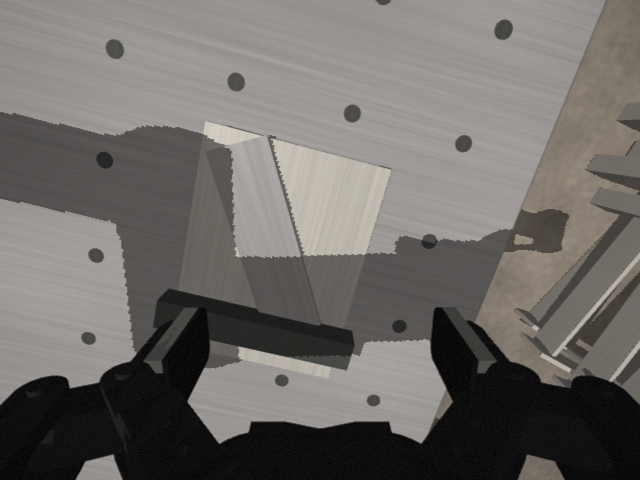

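The scene view shows the mat and large lifter around (393,338), with the grip at (420,325). The plate is at (298,228), against the slab's corner side at (267,206). A decoy lifter is at (367,250), between the plate and the mat. Next I'll measure these by masks.

```bash
cat > h.py <<'E'
import numpy as np, cv2
from workcell import bot
def cam(n):
    m=bot.camera_model(n); R=cv2.Rodrigues(np.array(m['rvec']))[0]; return np.array(m['intrinsics']),R,np.array(m['tvec'])
def ray(c,u,v):
    K,R,t=c; d=R.T@np.linalg.inv(K)@np.array([u,v,1.]); return -R.T@t,d
def onz(c,u,v,z):
    o,d=ray(c,u,v); return o+d*(z-o[2])/d[2]
def proj(c,p):
    K,R,t=c; q=K@(R@np.array(p)+t); return q[:2]/q[2]
def quad(mask):
    cs,_=cv2.findContours(mask.astype(np.uint8),cv2.RETR_EXTERNAL,cv2.CHAIN_APPROX_NONE)
    c=max(cs,key=cv2.contourArea); 
    h=cv2.convexHull(c)
    for e in np.linspace(.01,.15,60):
        a=cv2.approxPolyDP(h,e*cv2.arcLength(h,True),True)
        if len(a)<=4: break
    return a.reshape(-1,2).astype(float),cv2.contourArea(c)
E
python3 - <<'E'
import cv2
for n,b in(("scene",[(220,165,110,90),(330,300,120,80),(350,220,50,60)]),("side",[(280,180,100,85),(200,320,145,110),(325,270,60,60)])):
    im=cv2.imread(f"pics/{n}0.png")
    for i,(x,y,w,h) in enumerate(b):
        cv2.imwrite(f"pics/c_{n}{i}.png",cv2.resize(im[y:y+h,x:x+w],None,fx=5,fy=5,interpolation=cv2.INTER_NEAREST))
E
python3 - <<'E'
import cv2,numpy as np
a=[cv2.imread(f"pics/c_{n}{i}.png") for n in("scene","side") for i in (0,1)]
o=np.zeros((600,800,3),np.uint8)
for k,i in enumerate(a):
    s=min(400/i.shape[1],300/i.shape[0]); j=cv2.resize(i,None,fx=s,fy=s)
    y,x=(k//2)*300,(k%2)*400; o[y:y+j.shape[0],x:x+j.shape[1]]=j
cv2.imwrite("pics/mont.png",o)
E
```

```text
(no output)
```

View pics/mont.png

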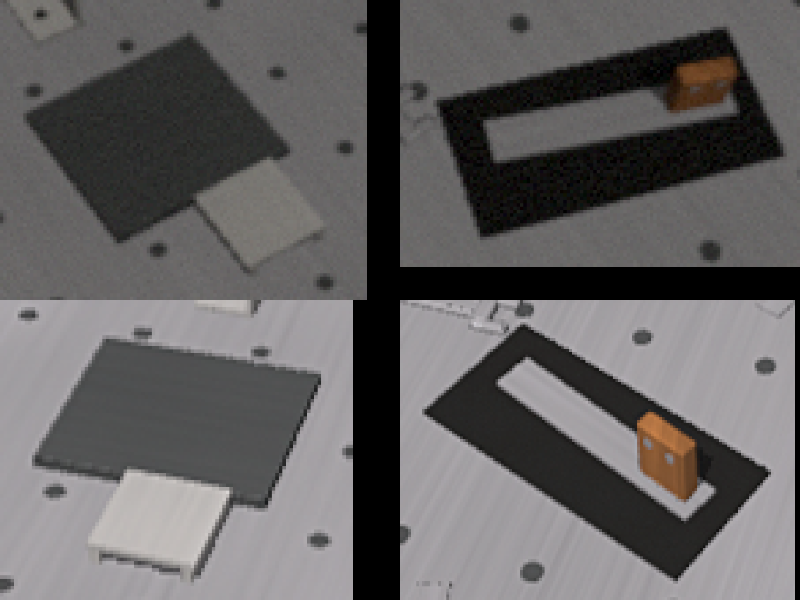

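Run:
```python
from h import *
S=cam("scene");D=cam("side")
def sc0(x,y):return (220+x/3.3333-.4,165+y/3.3333-.4)
def sc1(x,y):return (330+(x-400)/3.3333-.4,300+y/3.3333-.4)
def sd0(x,y):return (280+x/3.53-.4,180+(y-300)/3.53-.4)
def sd1(x,y):return (200+(x-400)/2.727-.4,320+(y-300)/2.727-.4)
def show(name,c,pts,z):
    P=np.array([onz(c,*p,z)[:2] for p in pts]); print(name,P.round(4).tolist(),'mean',P.mean(0).round(4))
    for i in range(len(P)):
        d=P[(i+1)%len(P)]-P[i]; print('   len %.4f ang %.2f'%(np.hypot(*d),np.degrees(np.arctan2(d[1],d[0]))))
# slab top z=.01: 
show('slab sc',S,[sc0(26,116),sc0(190,35),sc0(289,151),sc0(119,242)],.01)
show('slab sd',D,[sd0(104,340),sd0(320,375),sd0(267,502),sd0(35,460)],.01)
show('plate sc',S,[sc0(195,200),sc0(272,157),sc0(325,222),sc0(249,270)],.017)
show('plate sd',D,[sd0(126,470),sd0(230,488),sd0(193,568),sd0(89,544)],.017)
show('mat sc',S,[sc1(437,101),sc1(726,28),sc1(783,154),sc1(483,237)],.004)
show('mat sd',D,[sd1(522,323),sd1(769,472),sd1(676,580),sd1(424,411)],.004)
show('blade sc',S,[sc1(484,121),sc1(668,87),sc1(738,112),sc1(494,162)],.007)
show('blade sd',D,[sd1(526,357),sd1(638,425),sd1(716,488),sd1(686,521),sd1(496,383)],.007)
show('griptop sc',S,[sc1(677,67),sc1(731,56),sc1(737,72),sc1(677,84)],.062)
show('griptop sd',D,[sd1(638,420),sd1(652,411),sd1(697,442),sd1(680,457)],.062)
```

```text
slab sc [[0.6847, -0.2966], [0.5079, -0.2966], [0.5098, -0.127], [0.6869, -0.1274]] mean [ 0.5973 -0.2119]
   len 0.1768 ang 179.99
   len 0.1696 ang 89.35
   len 0.1771 ang -0.13
   len 0.1692 ang -90.75
slab sd [[0.6827, -0.2978], [0.5044, -0.2983], [0.5041, -0.1304], [0.6823, -0.1303]] mean [ 0.5934 -0.2142]
   len 0.1784 ang -179.82
   len 0.1680 ang 90.07
   len 0.1781 ang 0.02
   len 0.1675 ang -89.85
plate sc [[0.6114, -0.1238], [0.5293, -0.1253], [0.5315, -0.0401], [0.6133, -0.0356]] mean [ 0.5714 -0.0812]
   len 0.0821 ang -178.95
   len 0.0852 ang 88.48
   len 0.0819 ang 3.15
   len 0.0882 ang -91.27
plate sd [[0.6106, -0.1291], [0.5319, -0.13], [0.5327, -0.036], [0.6097, -0.0403]] mean [ 0.5712 -0.0838]
   len 0.0788 ang -179.36
   len 0.0940 ang 89.48
   len 0.0771 ang -3.16
   len 0.0888 ang -89.42
mat sc [[0.6544, 0.2383], [0.4311, 0.3183], [0.4675, 0.4191], [0.6901, 0.3411]] mean [0.5608 0.3292]
   len 0.2372 ang 160.28
   len 0.1071 ang 70.12
   len 0.2358 ang -19.30
   len 0.1089 ang -109.15
mat sd [[0.6551, 0.236], [0.43, 0.3164], [0.4651, 0.4191], [0.6903, 0.3383]]
[... 281 characters left out ...]
 0.1911 ang -22.79
   len 0.0327 ang -114.81
blade sd [[0.6369, 0.2699], [0.5326, 0.3064], [0.4612, 0.3427], [0.4727, 0.3749], [0.6485, 0.3003]] mean [0.5504 0.3188]
   len 0.1106 ang 160.73
   len 0.0801 ang 153.03
   len 0.0342 ang 70.34
   len 0.1910 ang -23.01
   len 0.0325 ang -110.88
griptop sc [[0.5122, 0.3354], [0.4736, 0.3515], [0.4788, 0.3634], [0.5212, 0.3455]] mean [0.4965 0.3489]
   len 0.0418 ang 157.42
   len 0.0130 ang 66.40
   len 0.0461 ang -22.87
   len 0.0135 ang -132.01
griptop sd [[0.5166, 0.3433], [0.5099, 0.3331], [0.4718, 0.3493], [0.4789, 0.3646]] mean [0.4943 0.3476]
   len 0.0122 ang -122.96
   len 0.0414 ang 156.93
   len 0.0168 ang 65.17
   len 0.0433 ang -29.42
```

```bash
cat >> h.py <<'E'
from scipy.spatial.transform import Rotation as Ro
def lifter_R(yaw,pitch=0):  # deg; pitch>0 = handle end up, tip down-slope
    return Ro.from_euler('z',yaw,degrees=True).as_matrix()@Ro.from_euler('y',pitch,degrees=True).as_matrix()
def row(tip,yaw,pitch=0,s=None,up=0):
    Rl=lifter_R(yaw,pitch); Rt=Rl@np.diag([-1,1,-1.])
    p=np.array(tip)+Rl@np.array([-.16,0,.195+up])
    return rel(p,Rt,s)
def rel(p,Rt,s=None):
    s=s or bot.read_state(); R0=Ro.from_rotvec(s['tcp_rot']).as_matrix()
    d=R0.T@(p-s['tool_pos'])*100; w=Ro.from_matrix(R0.T@Rt).as_rotvec()
    return d.round(2).tolist(),w.round(4).tolist(),'world p',p.round(4).tolist()
E
python3 - <<'E'
from h import *
S=cam("scene");D=cam("side")
print('decoy grip',onz(S,366,240,.02),onz(D,365,290,.02))
print('decoy tip',onz(S,374,276,.003),onz(D,336,323,.003))
s=bot.read_state();print(s['tool_pos'])
R0=Ro.from_rotvec(s['tcp_rot']).as_matrix()
print(rel(np.array([.56,-.22,.40]),R0)); print(rel(np.array([.58,.1,.40]),R0))
print(row((.643,.286,.004),-23,up=.2))
E
```

```text
decoy grip [0.43619183 0.06553706 0.02      ] [0.4320392  0.06349759 0.02      ]
decoy tip [0.48441053 0.16348486 0.003     ] [0.47119612 0.16408329 0.003     ]
[ 0.16681833 -0.65377317  0.40361951]
([48.82, -32.31, 0.42], [0.0, 0.0, 0.0], 'world p', [0.56, -0.22, 0.4])
([58.67, -62.82, 0.48], [0.0, 0.0, 0.0], 'world p', [0.58, 0.1, 0.4])
([56.65, -88.99, 0.63], [-0.0007, -0.0023, -2.4904], 'world p', [0.4957, 0.3485, 0.399])
```

```bash
python3 -m jog '[[[0,24,-16,0,0,0,-0.3],[0,49,-32,0.4,0,0,-0.6],[0,49,-32,0.4,0,0,-0.8],[0,49,-32,0.4,0,0,-1],[0,49,-32,0.4,0,0,-1.2],[0,49,-32,0.4,0,0,-1.3],[0,49,-32,0.4,0,0,-1.4],[0,49,-32,0.4,0,0,-1.5],[0,49,-32,0.4,0,0,-1.6],[0,49,-32,0.4,0,0,-1.6],[0,58.6,-63,0.4,0,0,-1.8],[0,58.6,-63,0.4,0,0,-1.9]]]' 100
python3 - <<'E'
from h import *
s=bot.read_state();print(s['time'],s['tool_pos'],s['q'])
print(row((.643,.286,.004),-23,up=.15))
E
```

```text
time: 1.65
tool_pos: [0.5687, -0.0973, 0.4002]
tcp_rot: [-1.493, -2.764, 0.001]
wrist_force: [0.7, -0.4, 0.3]
width: 0.998
1.65 [ 0.56873891 -0.09734061  0.40022891] [-2.12546831e-01  8.28151182e-02  1.82306570e+00 -4.53119054e-04
  1.23644278e+00 -7.92887820e-01]
([41.29, 18.35, 5.12], [-0.0007, -0.0005, -0.5889], 'world p', [0.4957, 0.3485, 0.349])
```

```bash
python3 -m jog '[[[0,10,2,0,0,0,-0.15],[0,18,5,2,0,0,-0.3],[0,26,9,4,0,0,-0.45],[0,34,13,5,0,0,-0.59],[0,41.3,18.35,5,0,0,-0.59],[0,41.3,18.35,5,0,0,-0.59],[0,41.3,18.35,5,0,0,-0.59],[0,41.3,18.35,5,0,0,-0.59],[0,41.3,18.35,5,0,0,-0.59],[0,41.3,18.35,5,0,0,-0.59]]]'
python3 - <<'E'
from h import *
s=bot.read_state();print(s['time'],s['tool_pos'],s['q'])
print(row((.643,.286,.004),-23,up=.0))
W=cam("wrist"); cv2.imwrite("pics/w1.png",bot.read_camera("wrist")[:,:,::-1])
Rl=lifter_R(-23)
for z in(.062,.007):print(z,proj(W,(.4957,.3485,z)),proj(W,(.643,.286,.007)))
E
```

```text
time: 2.9
tool_pos: [0.4968, 0.3467, 0.3505]
tcp_rot: [-0.629, -3.078, 0.002]
wrist_force: [0.2, 0.2, 0.1]
width: 0.999
2.9 [0.49676938 0.34669689 0.35053497] [ 5.68434532e-01  1.73941004e-01  1.81508802e+00 -8.82694296e-04
  1.15346795e+00 -5.98921004e-01]
([0.17, 0.14, 15.15], [-0.0012, 0.0002, -0.0017], 'world p', [0.4957, 0.3485, 0.199])
0.062 [324.12956647 236.02512028] [323.43036806 380.71228216]
0.007 [323.56374429 218.7327301 ] [323.43036806 380.71228216]
```

View pics/w1.png

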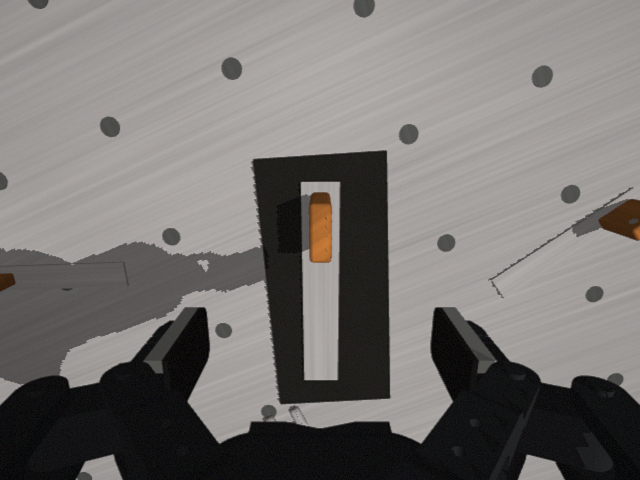

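Wrist view: the grip is at (321,230) and centred between the jaws. The blade runs straight down to the tip at (321,380). I'll descend and grip.

```bash
python3 -m jog '[[[0,0.1,0.1,5,0,0,0],[0,0.1,0.1,10,0,0,0],[0,0.1,0.1,13,0,0,0],[0,0.1,0.1,15.1,0,0,0],[0,0.1,0.1,15.1,0,0,0],[1,0.1,0.1,15.1,0,0,0],[1,0.1,0.1,15.1,0,0,0],[1,0.1,0.1,15.1,0,0,0],[1,0.1,0.1,15.1,0,0,0],[1,0.1,0.1,15.1,0,0,0],[1,0.1,0.1,15.1,0,0,0]]]' 110
python3 - <<'E'
from h import *
cv2.imwrite("pics/w2.png",bot.read_camera("wrist")[:,:,::-1])
cv2.imwrite("pics/d2.png",bot.read_camera("side")[200:480,100:420,::-1].repeat(2,0).repeat(2,1))
E
```

```text
time: 4.32
tool_pos: [0.4963, 0.3497, 0.2007]
tcp_rot: [0.627, 3.077, 0.002]
wrist_force: [0.5, -0.1, 5.6]
width: 0.171
```

View pics/w2.png

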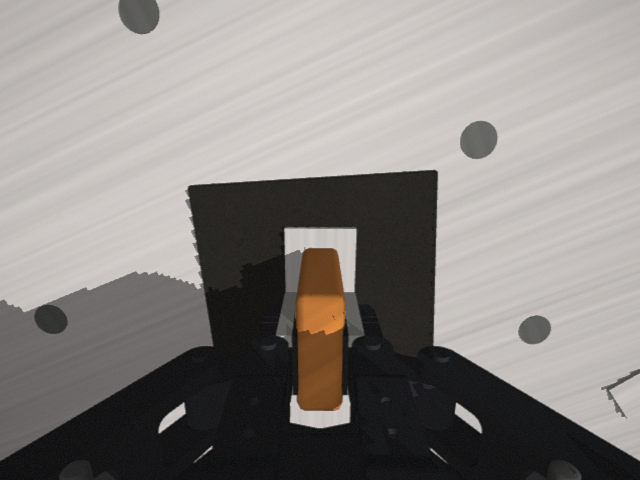

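View pics/d2.png

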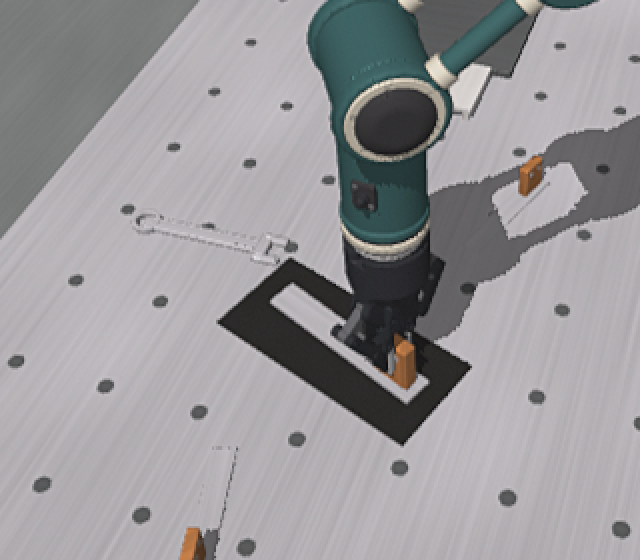

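Run:
```python
from h import *
print(row((.643,.286,.10),-23));print(row((.572,.03,.08),-90)); print(row((.572,.03,.004),-90))
```

```text
([-0.0, -0.12, -9.43], [0.0011, 0.0007, -0.0003], 'world p', [0.4957, 0.3485, 0.295])
([-13.22, -11.73, -7.44], [0.0014, -0.0, 1.1691], 'world p', [0.572, 0.19, 0.275])
([-13.21, -11.74, 0.16], [0.0014, -0.0, 1.1691], 'world p', [0.572, 0.19, 0.199])
```

```bash
python3 -m jog '[[[1,0,0,-4,0,0,0],[1,0,0,-8,0,0,0],[1,-2,-2,-8,0,0,0.17],[1,-4,-3.5,-8,0,0,0.34],[1,-6,-5,-8,0,0,0.51],[1,-8,-7,-8,0,0,0.68],[1,-10,-9,-8,0,0,0.85],[1,-12,-10.5,-8,0,0,1.02],[1,-13.2,-11.75,-8,0,0,1.169],[1,-13.2,-11.75,-7,0,0,1.169],[1,-13.2,-11.75,-5,0,0,1.169],[1,-13.2,-11.75,-5,0,0,1.169]]]'
python3 - <<'E'
from h import *
print(row((.572,.03,.004),-90))
for n in("scene","side"):
    im=bot.read_camera(n)[:,:,::-1]; cv2.imwrite(f"pics/{n}3.png",im)
x=cv2.imread("pics/scene3.png")[180:300,240:400];y=cv2.imread("pics/side3.png")[210:330,280:440]
cv2.imwrite("pics/m3.png",cv2.resize(np.hstack([x,y]),None,fx=2.5,fy=2.5))
S=cam("scene");D=cam("side")
for c in(S,D):print(proj(c,(.572,.03,.055)))
cv2.imwrite("pics/w3.png",bot.read_camera("wrist")[:,:,::-1])
E
```

```text
time: 5.92
tool_pos: [0.5694, 0.1899, 0.246]
tcp_rot: [-2.217, -2.221, 0.009]
wrist_force: [-0.4, -0.4, -2.0]
width: 0.172
([0.02, 0.29, 4.7], [-0.0064, 0.0016, 0.0022], 'world p', [0.572, 0.19, 0.199])
[320.01397133 247.10256604]
[310.26269648 257.47187435]
```

View pics/m3.png

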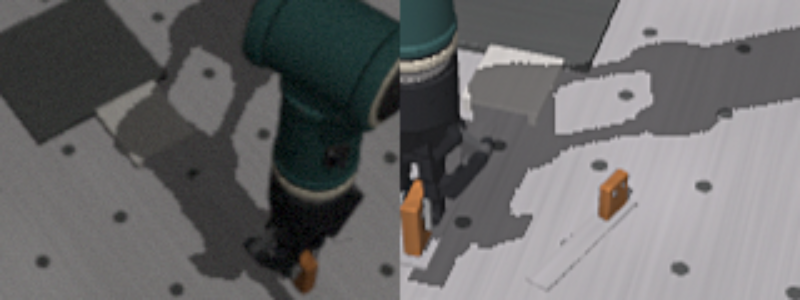

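View pics/w3.png

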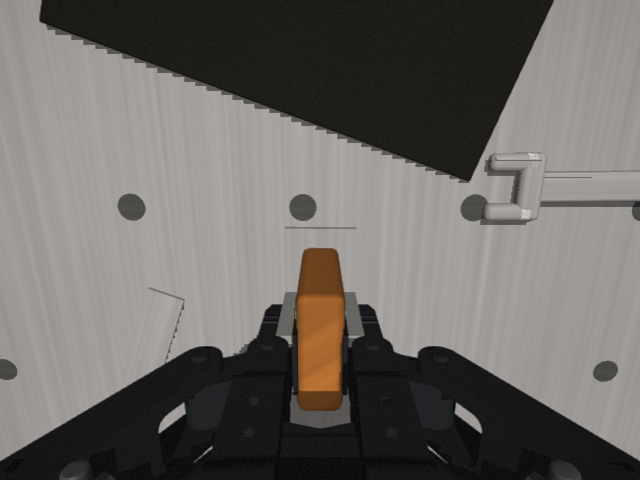

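```bash
python3 -m jog '[[[1,0,0.25,2.5,0,0,0],[1,0,0.25,4.2,-0.006,0,0],[1,0,0.25,4.2,-0.006,0,0],[1,0,0.25,4.2,-0.006,0,0]]]'
python3 - <<'E'
from h import *
s=bot.read_state();print(s['tool_pos'],s['tcp_rot'],s['wrist_force'])
print(row((.572,.03,.004),-90))
S=cam("scene");D=cam("side")
for n,c in(("scene",S),("side",D)):
    im=bot.read_camera(n)[:,:,::-1]; cv2.imwrite(f"pics/{n}4.png",im)
    print(proj(c,(.572,.03,.006)))
x=cv2.imread("pics/scene4.png")[180:300,240:400];y=cv2.imread("pics/side4.png")[210:330,260:420]
cv2.imwrite("pics/m4.png",cv2.resize(np.hstack([x,y]),None,fx=2.5,fy=2.5))
E
```

```text
time: 6.58
tool_pos: [0.5742, 0.1898, 0.2082]
tcp_rot: [2.218, 2.219, 0.007]
wrist_force: [0.3, -0.5, -1.1]
width: 0.172
[0.57418252 0.18977496 0.20815581] [2.21795773 2.21852027 0.00743211] [ 0.33862927 -0.4858035  -1.0897498 ]
([0.02, -0.22, 0.91], [0.0065, -0.0002, 0.0003], 'world p', [0.572, 0.19, 0.199])
[319.65411207 256.86040535]
[310.67138142 273.18238942]
```

View pics/m4.png

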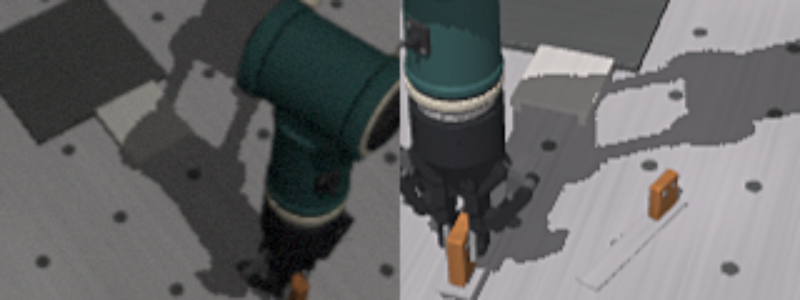

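Run:
```python
from h import *
for i in range(4):
    s=bot.read_state();print(s['time'],s['tool_pos'].round(4),s['tcp_rot'].round(4),s['q'].round(4)); 
    if i<3: bot.read_camera("wrist")
```

```text
6.675 [0.5745 0.1898 0.2087] [2.2177 2.2179 0.0091] [ 0.2784  0.3215  1.9235 -0.0021  0.889   0.2797]
6.725 [0.5745 0.1898 0.2087] [2.2177 2.2179 0.0091] [ 0.2784  0.3214  1.9236 -0.0021  0.889   0.2797]
6.775 [0.5745 0.1898 0.2087] [2.2178 2.2178 0.009 ] [ 0.2784  0.3215  1.9236 -0.0022  0.889   0.2797]
6.825 [0.5743 0.1897 0.2086] [2.2179 2.2179 0.0087] [ 0.2784  0.3215  1.9238 -0.0022  0.889   0.2797]
```

```bash
python3 -m jog '[[[1,0,-0.2,0.7,0.006,0,0],[1,0,-0.2,0.7,0.006,0,0],[1,0,-0.2,0.7,0.006,0,0]]]'
python3 - <<'E'
from h import *
s=bot.read_state();print(s['tool_pos'],s['tcp_rot'],s['wrist_force'])
print(row((.572,.03,.004),-90),row((.572,-.067,.004),-90))
W=bot.read_camera("wrist")[:,:,::-1];cv2.imwrite("pics/w5.png",W)
E
```

```text
time: 7.2
tool_pos: [0.5719, 0.1896, 0.2004]
tcp_rot: [-2.221, -2.221, 0.001]
wrist_force: [-0.1, 0.9, -1.8]
width: 0.17
[0.57185078 0.18959032 0.20037769] [-2.22125948e+00 -2.22120955e+00  7.89230669e-04] [-0.1199009   0.87925273 -1.76223869]
([0.04, 0.01, 0.14], [-0.0006, 0.0001, -0.0], 'world p', [0.572, 0.19, 0.199]) ([-9.66, 0.02, 0.14], [-0.0006, 0.0001, -0.0], 'world p', [0.572, 0.093, 0.199])
```

View pics/w5.png

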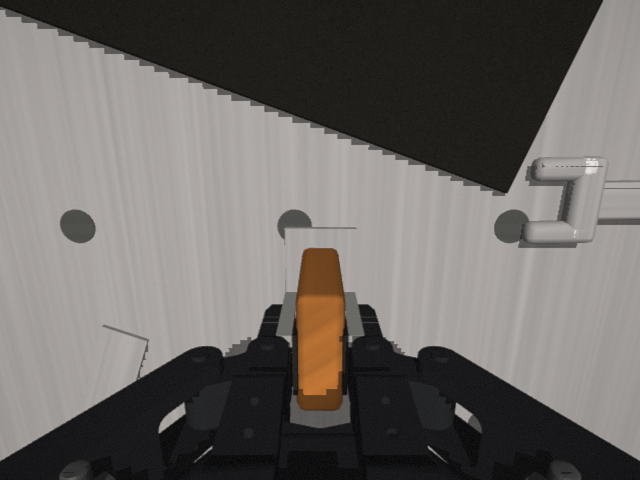

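The wrist view shows the tail edge still at row 228, columns 285–355, so the lifter hasn't slipped. Inserting now.

```bash
python3 -m jog '[[[1,-2,0,-0.05,0,0,0],[1,-4,0,-0.05,0,0,0],[1,-6,0,-0.05,0,0,0],[1,-7,0,-0.05,0,0,0],[1,-7.8,0,-0.05,0,0,0],[1,-7.8,0,-0.05,0,0,0]]]'
python3 - <<'E'
from h import *
s=bot.read_state();print(s['tool_pos'],s['wrist_force'])
print(row((.572,-.067,.004),-90))
for n in("scene","side"):
    im=bot.read_camera(n)[:,:,::-1]; cv2.imwrite(f"pics/{n}6.png",im)
x=cv2.imread("pics/scene6.png")[180:300,240:400];y=cv2.imread("pics/side6.png")[190:310,260:420]
cv2.imwrite("pics/m6.png",cv2.resize(np.hstack([x,y]),None,fx=2.5,fy=2.5))
E
```

```text
time: 8.0
tool_pos: [0.5721, 0.1111, 0.2012]
tcp_rot: [-2.223, -2.22, -0.0]
wrist_force: [0.1, 0.2, -1.8]
width: 0.171
[0.57205733 0.1110644  0.20121528] [ 0.08758548  0.20246272 -1.77847052]
([-1.81, -0.0, 0.22], [0.0, -0.0001, -0.001], 'world p', [0.572, 0.093, 0.199])
```

View pics/m6.png

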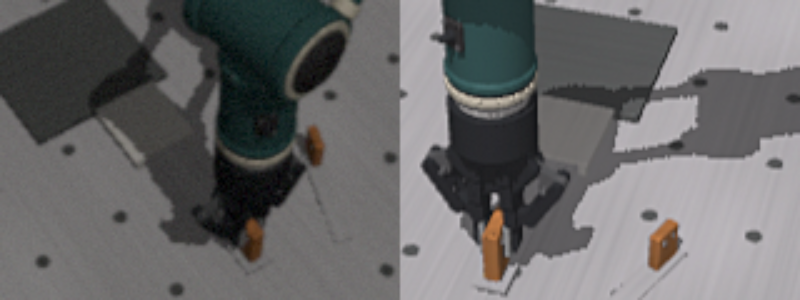

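```bash
python3 -m jog '[[[1,-1,0,0,0,0,0],[1,-1.9,0,0,0,0,0],[1,-1.9,0,0,0,0,0]]]'
cat >> h.py <<'E'
def arc(ths,k=.5,r=.060,C=(-.1285,.010),x=.572,dz=-.0015,s=None):
    s=s or bot.read_state()
    for th in ths:
        t=np.radians(th);P=np.array([x,C[0]+r*np.cos(t)-.002*np.sin(t),C[1]+r*np.sin(t)+.002*np.cos(t)])
        Rl=lifter_R(-90,k*th); tip=P-Rl@np.array([0,0,.003])
        print(th,row(tip+[0,0,0.0],-90,k*th,s=s,up=.0017))
E
python3 - <<'E'
from h import *
s=bot.read_state();print(s['tool_pos'],s['wrist_force'])
arc([0,7,14,21,28,35,42,49,56])
E
```

```text
time: 8.48
tool_pos: [0.572, 0.0919, 0.2011]
tcp_rot: [-2.222, -2.22, 0.0]
wrist_force: [0.7, -0.1, -1.7]
width: 0.172
[0.57197366 0.09194832 0.20110837] [ 0.73423965 -0.10852055 -1.74180132]
0 ([-0.04, 0.0, -0.46], [-0.0002, 0.0001, -0.0008], 'world p', [0.572, 0.0915, 0.2057])
7 ([-1.33, 0.0, -2.13], [-0.0002, 0.0612, -0.0008], 'world p', [0.572, 0.0787, 0.2224])
14 ([-2.75, 0.0, -3.71], [-0.0002, 0.1223, -0.0009], 'world p', [0.572, 0.0644, 0.2382])
21 ([-4.31, 0.01, -5.19], [-0.0001, 0.1834, -0.0009], 'world p', [0.572, 0.0488, 0.253])
28 ([-6.0, 0.01, -6.55], [-0.0001, 0.2445, -0.0009], 'world p', [0.572, 0.0319, 0.2666])
35 ([-7.81, 0.01, -7.78], [-0.0001, 0.3056, -0.0009], 'world p', [0.572, 0.0138, 0.2789])
42 ([-9.73, 0.01, -8.87], [-0.0, 0.3666, -0.0009], 'world p', [0.572, -0.0053, 0.2898])
49 ([-11.73, 0.01, -9.81], [-0.0, 0.4277, -0.0009], 'world p', [0.572, -0.0254, 0.2992])
56 ([-13.82, 0.01, -10.59], [0.0, 0.4888, -0.0009], 'world p', [0.572, -0.0463, 0.307])
```

```bash
python3 -m jog '[[[1,0,0,-0.5,0,0,0],[1,-1.3,0,-2.1,0,0.06,0],[1,-2.75,0,-3.7,0,0.122,0],[1,-4.3,0,-5.2,0,0.183,0],[1,-6,0,-6.55,0,0.245,0],[1,-7.8,0,-7.8,0,0.306,0],[1,-7.8,0,-7.8,0,0.306,0],[1,-7.8,0,-7.8,0,0.306,0]]]'
python3 - <<'E'
from h import *
s=bot.read_state();print(s['tool_pos'],s['wrist_force'])
arc([35,42,49,56,63,70,77,84,91,98,105,112])
for n in("scene","side","wrist"):
    im=bot.read_camera(n)[:,:,::-1]; cv2.imwrite(f"pics/{n}7.png",im)
x=cv2.imread("pics/scene7.png")[160:280,200:360];y=cv2.imread("pics/side7.png")[160:280,260:420]
cv2.imwrite("pics/m7.png",np.vstack([cv2.resize(np.hstack([x,y]),None,fx=2.5,fy=2.5),cv2.resize(cv2.imread("pics/wrist7.png"),None,fx=.5,fy=.5).repeat(1,0)[:, :].copy() if 0 else np.hstack([cv2.resize(cv2.imread("pics/wrist7.png"),(320,240)),np.zeros((240,480,3),np.uint8)])]))
E
```

```text
time: 9.48
tool_pos: [0.5718, 0.015, 0.2788]
tcp_rot: [-2.057, -2.057, -0.316]
wrist_force: [0.5, -0.1, -3.0]
width: 0.169
[0.57180933 0.01496588 0.27875617] [ 0.5298371  -0.1335978  -3.02943662]
35 ([-0.1, 0.02, -0.05], [-0.0004, 0.0004, -0.0], 'world p', [0.572, 0.0138, 0.2789])
42 ([-1.6, 0.02, -1.66], [-0.0004, 0.0615, -0.0], 'world p', [0.572, -0.0053, 0.2898])
49 ([-3.23, 0.02, -3.16], [-0.0004, 0.1226, -0.0001], 'world p', [0.572, -0.0254, 0.2992])
56 ([-4.99, 0.02, -4.53], [-0.0004, 0.1837, -0.0001], 'world p', [0.572, -0.0463, 0.307])
63 ([-6.86, 0.02, -5.76], [-0.0004, 0.2447, -0.0001], 'world p', [0.572, -0.0678, 0.3131])
70 ([-8.84, 0.02, -6.85], [-0.0004, 0.3058, -0.0001], 'world p', [0.572, -0.0899, 0.3175])
77 ([-10.9, 0.02, -7.77], [-0.0004, 0.3669, -0.0001], 'world p', [0.572, -0.1123, 0.3201])
84 ([-13.03, 0.02, -8.52], [-0.0004, 0.428, -0.0001], 'world p', [0.572, -0.1349, 0.3209])
91 ([-15.22, 0.02, -9.1], [-0.0004, 0.4891, -0.0001], 'world p', [0.572, -0.1576, 0.3198])
98 ([-17.45, 0.02, -9.5], [-0.0004, 0.5502, -0.0002], 'world p', [0.572, -0.18, 0.317])
105 ([-19.71, 0.02, -9.72], [-0.0004, 0.6113, -0.0002], 'world p', [0.572, -0.2022, 0.3123])
112 ([-21.97, 0.02, -9.76], [-0.0004, 0.6723, -0.0002], 'world p', [0.572, -0.2239, 0.3058])
```

View pics/m7.png

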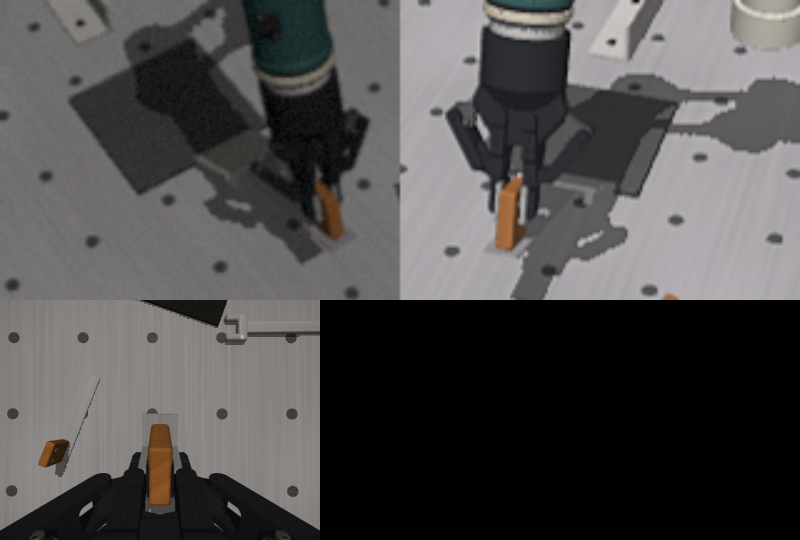

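The plate's free edge has risen (bright edge at about (590,185) in the side crop). The force is up 1.3 N and the tail edge is still at row 228. Continuing the arc.

```bash
python3 -m jog '[[[1,-1.6,0,-1.65,0,0.06,0],[1,-3.2,0,-3.15,0,0.122,0],[1,-5,0,-4.5,0,0.184,0],[1,-6.85,0,-5.75,0,0.245,0],[1,-8.85,0,-6.85,0,0.306,0],[1,-10.9,0,-7.75,0,0.367,0],[1,-10.9,0,-7.75,0,0.367,0],[1,-10.9,0,-7.75,0,0.367,0]]]'
python3 - <<'E'
from h import *
s=bot.read_state();print(s['tool_pos'],s['wrist_force'],s['q'])
arc([77,80,84,87,91,94,98,101,105,112])
for n in("scene","side","wrist"):
    im=bot.read_camera(n)[:,:,::-1]; cv2.imwrite(f"pics/{n}8.png",im)
x=cv2.imread("pics/scene8.png")[160:280,200:360];y=cv2.imread("pics/side8.png")[160:280,260:420]
cv2.imwrite("pics/m8.png",np.vstack([cv2.resize(np.hstack([x,y]),None,fx=2.5,fy=2.5),np.hstack([cv2.resize(cv2.imread("pics/wrist8.png"),(320,240)),np.zeros((240,480,3),np.uint8)])]))
E
```

```text
time: 10.62
tool_pos: [0.572, -0.1118, 0.3198]
tcp_rot: [-1.833, -1.833, -0.64]
wrist_force: [0.4, 0.7, -3.1]
width: 0.175
[ 0.57198562 -0.11180252  0.31984546] [ 0.36615437  0.6892603  -3.12393113] [-0.40824583  0.25113232  1.85805498  0.62070132  1.38154035 -0.63930552]
77 ([-0.02, 0.0, -0.05], [-0.001, -0.0004, -0.0], 'world p', [0.572, -0.1123, 0.3201])
80 ([-0.75, 0.0, -0.7], [-0.001, 0.0258, -0.0], 'world p', [0.572, -0.122, 0.3207])
84 ([-1.74, -0.0, -1.52], [-0.001, 0.0607, -0.0001], 'world p', [0.572, -0.1349, 0.3209])
87 ([-2.52, -0.0, -2.11], [-0.001, 0.0869, -0.0001], 'world p', [0.572, -0.1446, 0.3207])
91 ([-3.58, -0.0, -2.85], [-0.001, 0.1218, -0.0001], 'world p', [0.572, -0.1576, 0.3198])
94 ([-4.4, -0.0, -3.37], [-0.001, 0.148, -0.0001], 'world p', [0.572, -0.1672, 0.3188])
98 ([-5.52, -0.0, -4.03], [-0.001, 0.1829, -0.0001], 'world p', [0.572, -0.18, 0.317])
101 ([-6.38, -0.0, -4.48], [-0.001, 0.2091, -0.0001], 'world p', [0.572, -0.1896, 0.3152])
105 ([-7.55, -0.0, -5.04], [-0.001, 0.244, -0.0001], 'world p', [0.572, -0.2022, 0.3123])
112 ([-9.65, -0.0, -5.89], [-0.001, 0.3051, -0.0002], 'world p', [0.572, -0.2239, 0.3058])
```

View pics/m8.png

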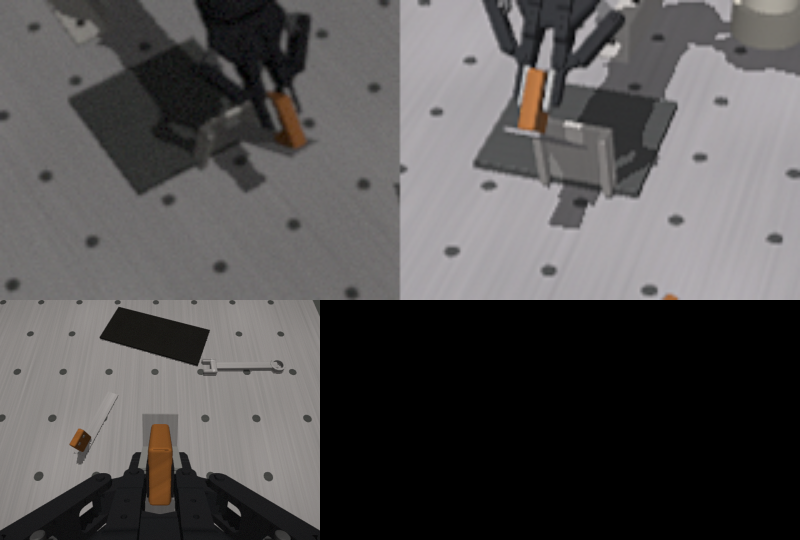

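The side view shows the plate standing at about 80°, ribs facing +y, around (575,155). The grip hasn't slipped. Pushing it past vertical gently.

```bash
python3 -m jog '[[[1,-0.75,0,-0.7,0,0.026,0],[1,-1.75,0,-1.5,0,0.06,0],[1,-2.5,0,-2.1,0,0.087,0],[1,-3.6,0,-2.85,0,0.122,0],[1,-4.4,0,-3.35,0,0.148,0],[1,-5.5,0,-4,0,0.183,0],[1,-6.4,0,-4.5,0,0.209,0],[1,-6.4,0,-4.5,0,0.209,0],[1,-6.4,0,-4.5,0,0.209,0]]]'
python3 - <<'E'
from h import *
s=bot.read_state();print(s['tool_pos'],s['wrist_force'])
for n in("scene","side","wrist"):
    im=bot.read_camera(n)[:,:,::-1]; cv2.imwrite(f"pics/{n}9.png",im)
x=cv2.imread("pics/scene9.png")[160:280,200:360];y=cv2.imread("pics/side9.png")[160:280,260:420]
cv2.imwrite("pics/m9.png",np.vstack([cv2.resize(np.hstack([x,y]),None,fx=2.5,fy=2.5),np.hstack([cv2.resize(cv2.imread("pics/wrist9.png"),(320,240)),np.zeros((240,480,3),np.uint8)])]))
E
```

```text
time: 11.9
tool_pos: [0.572, -0.1907, 0.3155]
tcp_rot: [-1.696, -1.696, -0.8]
wrist_force: [1.1, 0.1, -0.8]
width: 0.17
[ 0.5720243  -0.19069925  0.31545995] [ 1.10367993  0.12319652 -0.80054741]
```

View pics/m9.png

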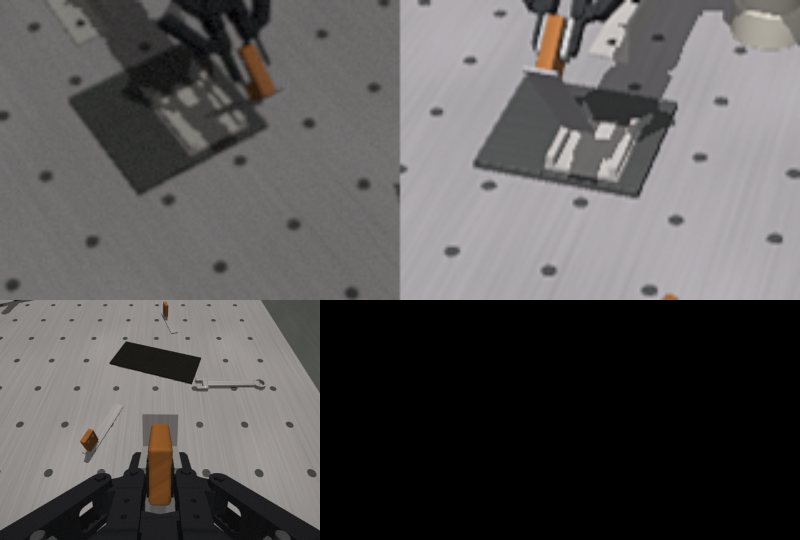

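The plate now lies ribs-up on the slab: ribs at about (562,152) and (615,150) in the side crop, inside its outline. Retracting and heading back to the mat.

Run:
```python
from h import *
s=bot.read_state()
print(row((.572,-.08,.14),-90,50.5)); print(row((.572,.03,.16),-90)); print(row((.643,.286,.12),-23))
```

```text
([9.45, 0.0, 0.19], [-0.0004, -0.0005, 0.0006], 'world p', [0.572, -0.1287, 0.3875])
([27.2, 0.02, 26.86], [-0.0001, -0.8819, 0.0007], 'world p', [0.572, 0.19, 0.355])
([34.2, -7.6, 41.64], [0.5139, -0.7765, -1.0884], 'world p', [0.4957, 0.3485, 0.315])
```

```bash
python3 -m jog '[[[1,4,0,-1,0,0,0],[1,9,0,0,0,0,0],[1,13,0,5,0,-0.17,0],[1,17,0,10.5,0,-0.34,0],[1,20.5,0,16,0,-0.52,0],[1,24,0,21.5,0,-0.7,0],[1,27.2,0,26.9,0,-0.882,0],[1,27.2,0,26.9,0,-0.882,0],[1,27.2,0,26.9,0,-0.882,0]]]'
python3 - <<'E'
from h import *
s=bot.read_state();print(s['tool_pos'])
print(row((.643,.286,.06),-23)); 
cv2.imwrite("pics/scene10.png",bot.read_camera("scene")[:,:,::-1])
x=cv2.imread("pics/scene10.png")[130:330,200:466]
cv2.imwrite("pics/m10.png",cv2.resize(x,None,fx=3,fy=3))
E
```

```text
time: 13.18
tool_pos: [0.5713, 0.1912, 0.3542]
tcp_rot: [-2.217, -2.224, 0.001]
wrist_force: [-0.5, 0.1, -0.8]
width: 0.168
[0.57129923 0.19118742 0.35423597]
([15.75, -7.5, 9.95], [-0.0008, -0.0017, -1.1663], 'world p', [0.4957, 0.3485, 0.255])
```

View pics/m10.png

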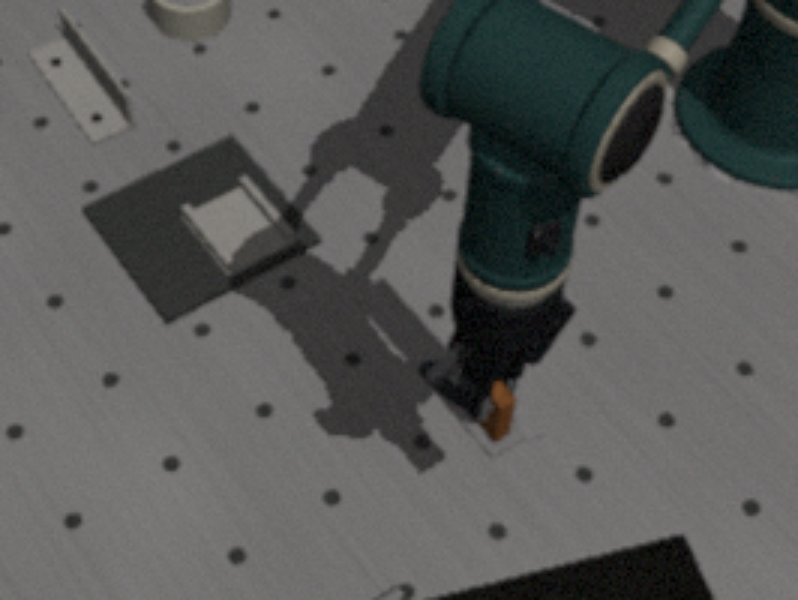

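The plate lies flat, ribs up, within the slab outline at about (240,220). Carrying the lifter to the mat.

```bash
python3 -m jog '[[[1,2.2,-1,0,0,0,-0.17],[1,4.5,-2.2,1,0,0,-0.34],[1,6.7,-3.3,3,0,0,-0.51],[1,9,-4.3,5,0,0,-0.68],[1,11.2,-5.4,7,0,0,-0.85],[1,13.5,-6.5,9,0,0,-1.02],[1,15.75,-7.5,10,0,0,-1.166],[1,15.75,-7.5,10,0,0,-1.166],[1,15.75,-7.5,10,0,0,-1.166]]]'
python3 - <<'E'
from h import *
s=bot.read_state();print(s['tool_pos'])
print(row((.643,.286,.004),-23),row((.643,.286,.06),-23)); 
cv2.imwrite("pics/w11.png",bot.read_camera("wrist")[:,:,::-1])
E
```

```text
time: 14.35
tool_pos: [0.4983, 0.3454, 0.2551]
tcp_rot: [0.638, 3.076, 0.0]
wrist_force: [0.4, 0.2, -1.5]
width: 0.173
[0.4982752  0.34536064 0.25507937]
([0.36, 0.19, 5.61], [0.0002, 0.0004, -0.0077], 'world p', [0.4957, 0.3485, 0.199]) ([0.36, 0.19, 0.01], [0.0002, 0.0004, -0.0077], 'world p', [0.4957, 0.3485, 0.255])
```

View pics/w11.png

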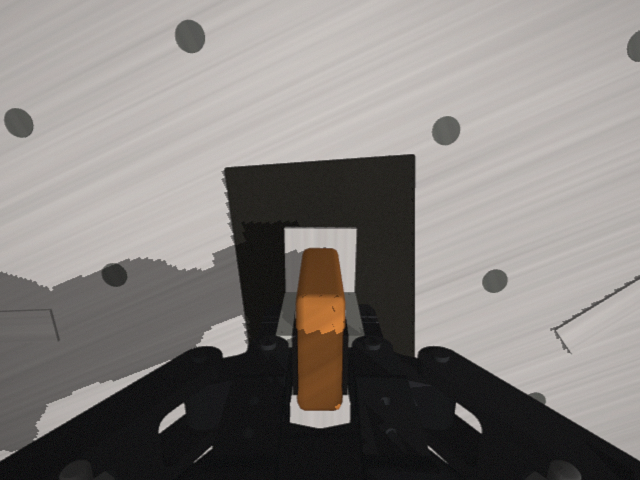

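The lifter is over the mat and hasn't slipped (tail edge at row 228). Lowering it.

```bash
python3 -m jog '[[[1,0.3,0.2,3,0,0,0],[1,0.3,0.2,4.6,0,0,0],[1,0.3,0.2,5.1,0,0,0],[1,0.3,0.2,5.35,0,0,0],[1,0.3,0.2,5.35,0,0,0]]]'
```

```text
time: 15.02
tool_pos: [0.4954, 0.3504, 0.2017]
tcp_rot: [0.632, 3.077, 0.001]
wrist_force: [0.0, 0.1, -1.9]
width: 0.175
```

```bash
python3 -m jog '[[[1,0,0,0.06,0,0,0],[1,0,0,0.1,0,0,0],[1,0,0,0.1,0,0,0]]]'
```

```text
time: 15.4
tool_pos: [0.4953, 0.3506, 0.2007]
tcp_rot: [0.631, 3.077, 0.001]
wrist_force: [-0.5, -0.5, 1.4]
width: 0.174
```

The force went from -1.9 to +1.4 N, so the blade is on the mat. Releasing and withdrawing straight up.

```bash
python3 -m jog '[[[0.8,0,0,0,0,0,0],[0.5,0,0,0,0,0,0],[0,0,0,0,0,0,0],[0,0,0,0,0,0,0],[0,0,0,0,0,0,0],[0,0,0,0,0,0,0],[0,0,0,-3,0,0,0],[0,0,0,-8,0,0,0],[0,0,0,-13,0,0,0],[0,0,0,-18,0,0,0],[0,0,0,-18,0,0,0]]]'
python3 - <<'E'
from h import *
for n in("scene","side","wrist"):
    im=bot.read_camera(n)[:,:,::-1]; cv2.imwrite(f"pics/{n}12.png",im)
x=cv2.imread("pics/scene12.png")[100:400,200:460];y=cv2.imread("pics/side12.png")[130:430,180:440]
z=cv2.imread("pics/wrist12.png")
cv2.imwrite("pics/m12.png",np.hstack([cv2.resize(np.vstack([x,y]),None,fx=1,fy=1),cv2.resize(z,(530,398)) if 0 else cv2.copyMakeBorder(cv2.resize(z,(530,398)),0,202,0,0,cv2.BORDER_CONSTANT)]))
E
```

```text
time: 16.77
tool_pos: [0.4966, 0.3513, 0.3864]
tcp_rot: [0.63, 3.07, 0.012]
wrist_force: [0.2, 1.1, -0.2]
width: 0.999
```

View pics/m12.png

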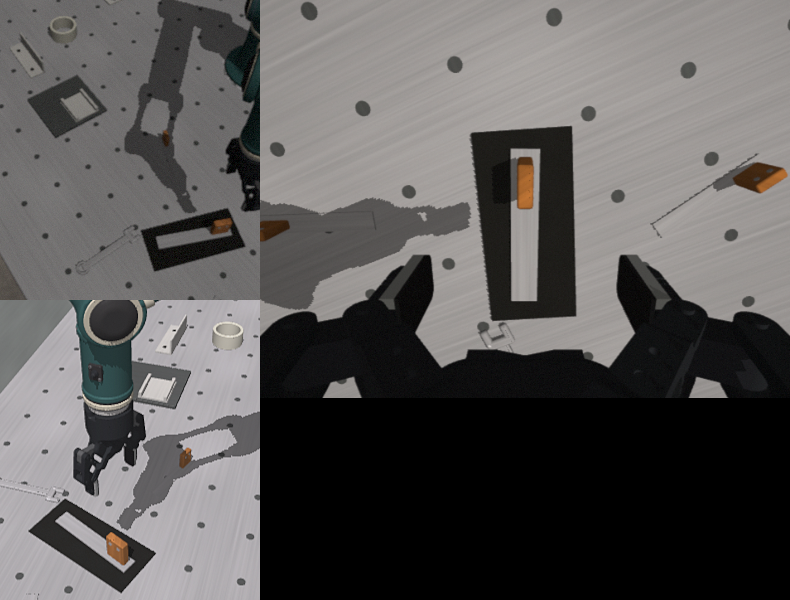

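Run:
```python
from h import *
S=cam("scene")
P=np.array([onz(S,200+x/3,130+y/3,.027)[:2] for x,y in((180,208),(245,178),(305,240),(228,275))]);print('plate corners',P.round(3).tolist(),P.mean(0)-[.5955,-.213])
a=cv2.imread("pics/scene0.png",0);b=cv2.imread("pics/scene12.png",0)
for n,(x,y,w,h) in dict(tape=(240,108,45,40),angle=(205,130,45,50),wrench=(270,318,78,62)).items():
    print(n,cv2.phaseCorrelate(np.float32(a[y:y+h,x:x+w]),np.float32(b[y:y+h,x:x+w])))
print(bot.read_state()['time']); bot.finish_job()
```

```text
plate corners [[0.609, -0.228], [0.534, -0.224], [0.529, -0.123], [0.614, -0.13]] [-0.02395096  0.03674031]
tape ((0.5807620178908124, -0.046365424703960656), 0.8500095129013061)
angle ((0.4842511623421508, -0.00877582224899598), 0.9687364521026611)
wrench ((0.03040136044476327, -0.05820820438079011), 0.9581906888633966)
16.925
the job is handed in; nothing more can be done
```

The plate is turned over and lying on the slab with its ribs up, and the lifter is back on its mat. I handed the job in at 16.9 s, and it reports no verdict.

I held the lifter by its wooden grip and slid the blade about 30 mm under the plate's free edge, between the ribs. I lifted that edge along an arc until the plate tipped over the slab's edge, then laid the lifter back on the mat and backed the open gripper straight up. The plate was moved only by the blade.

**Last checks:**
- **Plate:** the pictures show it lying ribs up and flat. Its centre is about (-24, +37) mm in the slab's frame. That comes from hand-picked pixels in one view, which gave side lengths off by up to about 11 mm. I didn't measure its tilt or height separately.
- **Lifter:** it lies along the mat in the last pictures, set down within about 2 mm of where it started. I judged it flat by eye and by the light contact felt when lowering it (force rose from -1.9 to +1.4 N).
- **Tape, angle and wrench:** they shifted by 0.6 pixel or less in the scene picture, about 2 mm at most, which is within measurement error.
- **Arm position:** on the approach, measured positions differed from commanded ones by 2–4 mm. I corrected for that before sliding the blade in. No check failed.

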